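Move the utensils from the old trays to the new drawer insert

ROBOT

A 7-joint arm with a two-finger parallel gripper is mounted at the origin on the work surface. World frame = base frame: x ahead of the robot, y to its left, z up, the work surface at z = 0. Lengths are in m, angles in rad, forces in N, time in s.
With the tool pointing down it reaches from about 0.4 to 0.85 m from the base axis. Payload 6.9 kg.
Tool frame: the origin (TCP) lies midway between the tips of the shut fingers; the grasp point (between the pads) lies behind it (ctrl.pinch_z is the z of the grasp point in the tool frame, in m); z points along the fingers, y is the line along which they close (so a half turn about z gives the same grasp; the last joint's range is limited). The gripper opens to 85 mm and grips with 20 to 120 N. Pads are 22 mm wide; open, the fingers measure 114 mm over their backs; the gripper's body (76 mm by 85 mm) begins 54 mm behind the grasp point. The pads swing forward as they close: fully open they stand 13 mm farther back than shut.
Start: joints at [1.282, 0.507, -0.238, 1.5, 0.126, 1.149, -0.155], TCP at [0.24, -0.577, 0.231] pointing down, gripper open.
Joint ranges: [-3.08, 3.08], [-0.24, 2.05], [-1.43, 1.35], [0, 2.5], [-1.52, 4.66], [0.17, 1.96], [-2.89, 2.89]. Speed limits (rad/s): [2.39, 2.39, 3.14, 3.14, 3.14, 3.14, 3.14].

INTERFACE

Orientations are given as a unit quaternion [w, x, y, z].
In Python, from station import ctrl, get_state, vision, ticket, models gives the robot as it stands. Calls block until the motion is done:
- ctrl.movep(position, orientation): joint-space move of the TCP to a pose.
- ctrl.movel(position, frame=None, max_speed=0.15): straight line of the TCP; frame=None keeps the orientation; max_speed is the mean speed in m/s.
- ctrl.set_joints(angles): joint-space move.
- ctrl.ungrasp() and ctrl.close_gripper(force=None): open the fingers fully, or close them until they stop; force is the grip in N (None keeps the last).
- ctrl.pause(seconds).
- ctrl.ik(position, orientation): joint angles nearest the present ones, or None.
- get_state(): the state.
- vision.grab_frame(name): name is "side" or "top"; returns (picture, depth): 420x560x3 uint8, blue, green, red; 420x560 float32, m along the optical axis (not along the pixel's ray), 0 where there is no reading.
- vision.camera_info(name): a dict with "mtx" (3x3 intrinsics, pixels), "R" (3x3) and "t" (3): a world point X has camera coordinates R X + t. Camera axes: x right, y down, z forward; pixel columns grow to the right and rows downward; lengths in m; the calibration is good to about 2 mm. A picture is of the moment at which its call begins. camera_info takes no time and is no camera call.
A pose or a line that the arm cannot do raises ctrl.Unreachable and nothing moves.
- ticket.close_job(): hands the job in; it is judged then, once.
Trained networks look in the newest picture that a camera, given by its name, has taken for a name from the list of things; names that differ only in an ending like _2 or _b are one class to them, and where a whole thing is asked for, a point or a joint stands for the part that bears it (a point fixed in the world has none). Each returns a list of dicts, best first, with "p" (0 to 1); they miss things now and then, are a little off and sometimes report something else, mostly with a low value. They report only what shows in the picture. A call takes as long as a camera call. They do not tell look-alikes from the thing itself.
- models.recognise(camera, target): "point" ([column, row] in pixels, amid what is visible of it).
- models.masks_of(camera, target): "mask" (420x560 bool, what is visible of it) and "point" ([column, row] in pixels, amid what is visible of it).
The state is a dict: "time": time; "qpos": joint angles; "qd": joint speeds; "tau": joint torques, N m; "tcp_pos": TCP position; "eef_rot": TCP orientation; "contact_force": force on the tool from outside, world axes, zero at the start; "wrist_torque": the same for the moment, N m; "width": finger opening in m; "gripper_force": force on a finger pad.
Only numpy, scipy, OpenCV 4.12 (cv2) and the standard library are available. Lean on these libraries where they do the work, as an engineer would, in place of code of your own. Each camera call takes 0.05 s, during which the arm holds its last target. There are 200 camera calls.

TASK

The row of four grey plastic trays in the open spoon drawer is being replaced by the empty wooden insert beside it. Move the four utensils across so that they lie in the insert in the same left-to-right order as in the trays, one to a compartment, each laid down (not dropped) flat on the compartment floor with its handle towards the front of the drawer, on the robot's side, as it lies now. Leave the sippy cup, the ramekin and the spare fork at the back of the drawer where they are.

Things in the scene. Friction and masses are not known exactly. Their poses are not given: they have to be found in the camera images.
- fork: toddler fork, 146 mm long, white plastic handle and a 26 mm wide steel head with four tines. Origin: under the handle's middle, on its flat underside; x along it towards the head, z up. Handle 80 mm long (x -40 to +40), 16 mm wide (y), 15 mm thick (z 0 to 15), flat on the tray floor, towards the robot; the head ends at x = +106 mm. 45 g.
- spoon: toddler spoon, 146 mm long, white plastic handle and a round steel bowl 34 mm across. Origin: under the handle's middle, on its flat underside; x along it towards the head, z up. Handle 80 mm long (x -40 to +40), 16 mm wide (y), 15 mm thick (z 0 to 15), flat on the tray floor, towards the robot; the bowl ends at x = +106 mm. 45 g.
- peeler: vegetable peeler, 147 mm long, black plastic handle and a straight slotted steel blade 18 mm wide. Origin: under the handle's middle, on its flat underside; x along it towards the head, z up. Handle 80 mm long (x -40 to +40), 16 mm wide (y), 15 mm thick (z 0 to 15), flat on the tray floor, towards the robot; the blade ends at x = +107 mm. 45 g.
- spreader: butter spreader, 146 mm long, wooden handle and a flat steel blade 24 mm wide with a round end. Origin: under the handle's middle, on its flat underside; x along it towards the head, z up. Handle 80 mm long (x -40 to +40), 16 mm wide (y), 15 mm thick (z 0 to 15), flat on the tray floor, towards the robot; the blade ends at x = +106 mm. 45 g.
- tray_fork: grey plastic tray (fixed) in which the fork lies at the start. All four trays are alike: 186 mm long (x), 77 mm wide (y), 32 mm high, open on top, walls and floor 2.5 mm. They stand side by side in a row on the mat, in any order. Origin: centre of the underside; x along the tray, away from the robot.
- tray_spoon: grey plastic tray (fixed) in which the spoon lies at the start. All four trays are alike: 186 mm long (x), 77 mm wide (y), 32 mm high, open on top, walls and floor 2.5 mm. They stand side by side in a row on the mat, in any order. Origin: centre of the underside; x along the tray, away from the robot.
- tray_peeler: grey plastic tray (fixed) in which the peeler lies at the start. All four trays are alike: 186 mm long (x), 77 mm wide (y), 32 mm high, open on top, walls and floor 2.5 mm. They stand side by side in a row on the mat, in any order. Origin: centre of the underside; x along the tray, away from the robot.
- tray_spreader: grey plastic tray (fixed) in which the spreader lies at the start. All four trays are alike: 186 mm long (x), 77 mm wide (y), 32 mm high, open on top, walls and floor 2.5 mm. They stand side by side in a row on the mat, in any order. Origin: centre of the underside; x along the tray, away from the robot.
- mat: dark rubber mat, fixed, 215 (x) by 325 (y) by 3 mm, on which the row of four trays stands, tray centres at about y = +120, +40, -40 and -120 mm in its frame. Origin: centre of the underside; x away from the robot, y to the robot's left (turned at most 0.08 rad).
- insert: pale wooden cutlery insert, fixed, empty, left or right of the mat: 185 (x) by 302 (y) by 38 mm high, open on top. Four equal compartments 173 mm long (x), 68 mm wide (y), centre lines at y = +111, +37, -37, -111 mm, floor at z = 6 mm, walls 6 mm thick. Origin: centre of the underside; x away from the robot, y to its left (turned at most 0.08 rad).
- sippy_cup: bystander: red sippy cup with white spout lid, 70 mm across, 113 mm high, upright at the back of the drawer. Origin: centre of the underside.
- ramekin: bystander: small white ceramic ramekin, 74 mm across, 40 mm high, at the back of the drawer. Origin: centre of the underside.
- spare_fork: bystander: all-steel baby fork, 146 mm long, lying crosswise at the back of the drawer. Origin: under the middle of its length.
There are look-alikes about, which are no part of the job. What is shaped like the fork but pink is not meant.

How it is judged:
By the outcome, as a careful person would: the job done as asked, in the order asked, and still so for the second after the job is handed in, with the robot touching nothing.
It also fails if it takes over 112 s, if anything falls off the work surface, if the arm or the gripper's body presses on something with over 40 N, if the wrist force passes 120 N, or if a joint passes its speed limit or range.

## Working session

There is one attempt and no reset: what is moved stays moved. The work goes in short steps, each a Python script; the robot and the scene stay as the last script left them, time stands still between calls to the robot, and variables do not carry over. Pictures are saved under pics/ and viewed, at most 14 in all, crops included, and the job is handed in when it is done.

```bash
mkdir -p pics
cat > h.py <<'E'
import numpy as np, cv2
from station import ctrl, get_state, vision, ticket, models
def world(cam, depth, pts=None):
    i=vision.camera_info(cam); K=np.array(i["mtx"]);R=np.array(i["R"]);t=np.array(i["t"])
    v,u=np.mgrid[0:420,0:560]
    c=np.stack([(u-K[0,2])/K[0,0]*depth,(v-K[1,2])/K[1,1]*depth,depth],-1)
    return (c-t)@R   # HxWx3
E
python3 - <<'E'
from h import *
for c in("top","side"):
    im,d=vision.grab_frame(c); cv2.imwrite(f"pics/{c}0.png",im); np.save(f"{c}0.npy",d)
    W=world(c,d)
    for n in("fork","spoon","peeler","spreader","insert","mat"):
        for r in models.masks_of(c,n)[:4]:
            m=r["mask"]&(d>0); P=W[m]
            print(c,n,round(r["p"],2),np.round(r["point"]),m.sum(),np.round(np.median(P,0),3) if m.any() else '')
print(get_state()["time"],ctrl.pinch_z,get_state()["eef_rot"])
E
```

```text
top fork 0.94 [185. 324.] 438 [0.244 0.322 0.011]
top fork 0.7 [ 96. 200.] 379 [0.534 0.548 0.011]
top fork 0.67 [211. 198.] 410 [0.539 0.262 0.028]
top spoon 0.95 [177. 202.] 430 [0.535 0.345 0.029]
top peeler 0.54 [278. 200.] 321 [0.538 0.103 0.03 ]
top spreader 0.71 [243. 186.] 467 [0.566 0.188 0.028]
top spreader 0.3 [401. 205.] 9814 [ 0.523 -0.188  0.019]
top spreader 0.24 [244. 239.] 853 [0.446 0.184 0.015]
top insert 0.84 [400. 205.] 9827 [ 0.522 -0.188  0.019]
top insert 0.45 [177. 199.] 318 [0.537 0.345 0.029]
top mat 0.79 [234. 240.] 1139 [0.447 0.211 0.015]
top mat 0.25 [383. 115.] 830 [ 0.757 -0.161  0.024]
side fork 0.95 [228. 254.] 447 [0.536 0.266 0.031]
side fork 0.83 [138. 366.] 772 [0.526 0.565 0.012]
side fork 0.68 [340. 334.] 685 [0.24  0.325 0.012]
side spoon 0.76 [207. 279.] 494 [0.525 0.349 0.031]
side peeler 0.77 [263. 214.] 389 [0.546 0.106 0.03 ]
side peeler 0.53 [316. 162.] 4472 [ 0.518 -0.18   0.034]
side spreader 0.64 [240. 233.] 476 [0.551 0.192 0.03 ]
side insert 0.96 [314. 165.] 4549 [ 0.518 -0.179  0.034]
side mat 0.69 [272. 260.] 847 [0.444 0.222 0.017]
0.7 -0.0187 [-3.41299117e-05  9.80586914e-01  1.96084937e-01 -1.46563004e-05]
```

```bash
ls . pics
```

```text
.:
h.py
pics
side0.npy
top0.npy

pics:
side0.png
top0.png
```

Run:
```python
import cv2
im=cv2.imread("pics/top0.png"); cv2.imwrite("pics/topcrop.png",cv2.resize(im[130:350,70:330],None,fx=2.7,fy=2.7,interpolation=2))
```

```text
(no output)
```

View pics/top0.png

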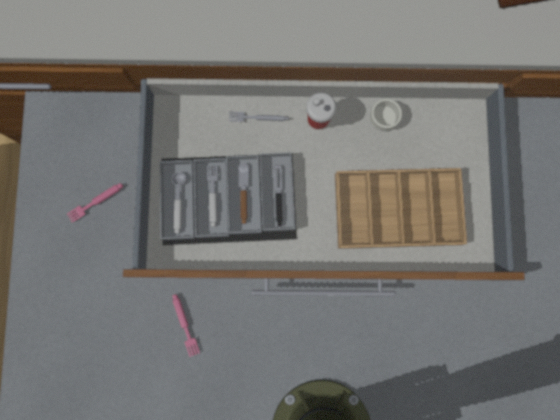

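View pics/side0.png

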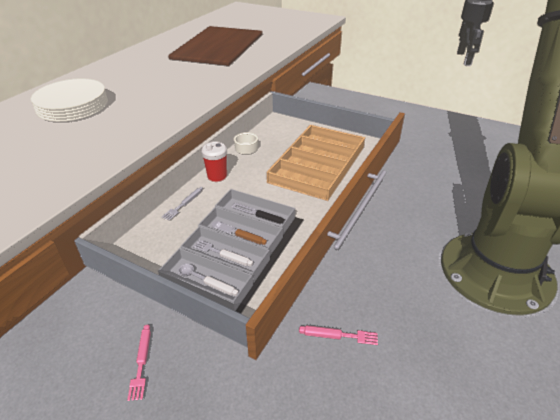

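```bash
sleep 1; ls pics
```

```text
side0.png
top0.png
topcrop.png
```

View pics/topcrop.png

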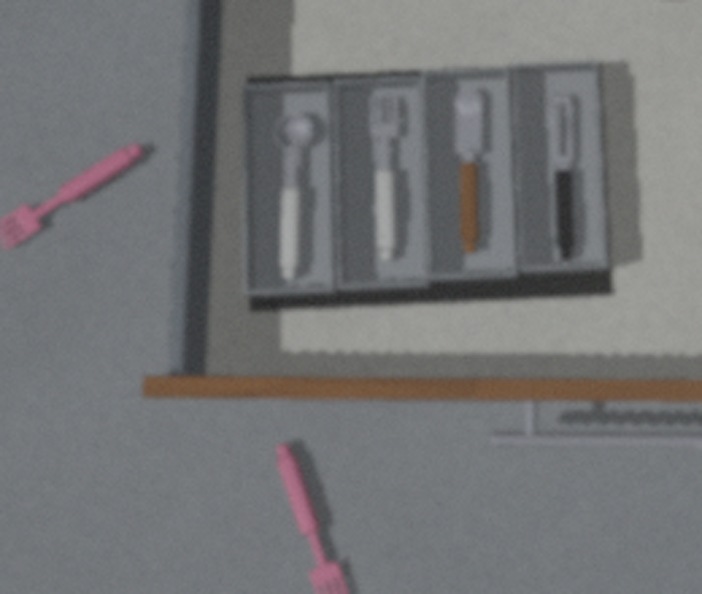

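Top view: left to right the trays hold the spoon (177,202), fork (211,198), spreader (243,190) and peeler (278,200). The insert is at (400,205), to the right of the mat. There are three fork candidates: white handled (211,198), pink (96,200) and pink (185,324). The white one in a tray is meant, and the crop confirms it.

The compartments (68–72 mm) are too narrow for fingers measuring 114 mm over their backs, so a grip across the handle won't fit. A grip along the 80 mm handle, on its end faces, would. I'll measure the end profiles first.

```bash
cat > meas.py <<'E'
from h import *
def rect(P):
    (cx,cy),(w,h),a=cv2.minAreaRect((P[:,:2]*1000).astype(np.float32)); return round(cx,1),round(cy,1),round(w,1),round(h,1),round(a,2)
out={}
for c in("top","side"):
    d=vision.grab_frame(c)[1]; im=vision.grab_frame(c)[0]
    W=world(c,d)
    r=models.masks_of(c,"insert")[0]; m=r["mask"]&(d>0); P=W[m]; P=P[P[:,2]>.03]
    print(c,"insert",rect(P),np.round(np.percentile(P[:,2],[5,50,95]),3))
    for n in("spoon","fork","spreader","peeler"):
        rs=[r for r in models.masks_of(c,n) if .4<np.median(W[r["mask"]&(d>0)][:,0])<.62 and .05<np.median(W[r["mask"]&(d>0)][:,1])<.42 and r["mask"].sum()<700]
        if not rs: print(c,n,"none"); continue
        m=rs[0]["mask"]&(d>0); P=W[m]; I=im[m]
        q=P[:,:2]; ctr=q.mean(0); ax=np.linalg.svd(q-ctr,full_matrices=False)[2][0]; ax*=np.sign(ax[0]); s=(q-ctr)@ax
        lo,hi=np.percentile(s,[.5,99.5]); h=ctr+ax*(hi-.106-ctr@ax*0)
        print(c,n,"p",round(rs[0]["p"],2),"yaw",round(np.arctan2(ax[1],ax[0]),3),"len",round(hi-lo,3),"origin from mid",np.round(ctr+ax*((lo+hi)/2-.033),4))
        b=np.arange(lo,hi,.006); L=((s-(lo+hi)/2+.033)*1000)
        print("   ",[(int(x),int(1000*np.percentile(P[k,2],80)),I[k].mean(0).astype(int).tolist()) for x in range(-45,110,6) for k in [(L>=x)&(L<x+6)] if k.sum()>2])
E
python3 meas.py
```

```text
top insert (521.3, -188.9, 186.0, 303.3, 2.22) [0.032 0.048 0.053]
top spoon p 0.74 yaw 0.037 len 0.146 origin from mid [0.4987 0.3443]
    [(-45, 33, [138, 137, 136]), (-39, 32, [140, 140, 139]), (-33, 32, [143, 142, 141]), (-27, 32, [149, 149, 148]), (-21, 33, [146, 146, 145]), (-15, 32, [150, 150, 149]), (-9, 32, [147, 147, 146]), (-3, 33, [151, 151, 150]), (3, 32, [148, 148, 147]), (9, 32, [151, 151, 150]), (15, 31, [147, 146, 145]), (21, 33, [145, 145, 144]), (27, 32, [139, 138, 137]), (33, 35, [133, 133, 131]), (39, 29, [126, 122, 120]), (45, 28, [126, 120, 118]), (51, 29, [125, 119, 118]), (57, 28, [127, 122, 119]), (63, 30, [132, 126, 123]), (69, 29, [129, 122, 121]), (75, 28, [114, 109, 107]), (81, 25, [110, 105, 103]), (87, 23, [123, 117, 115]), (93, 26, [127, 121, 119]), (99, 29, [123, 117, 115]), (105, 28, [126, 121, 117])]
top fork p 0.67 yaw 0.066 len 0.141 origin from mid [0.513  0.2605]
    [(-39, 30, [140, 139, 138]), (-33, 31, [141, 141, 140]), (-27, 32, [144, 143, 142]), (-21, 34, [148, 147, 146]), (-15, 33, [149, 148, 147]), (-9, 32, [150, 150, 148]), (-3, 32, [15
[... 3899 characters left out ...]
 166, 171]), (69, 30, [174, 165, 172]), (75, 31, [173, 164, 170]), (81, 30, [174, 165, 171]), (87, 30, [189, 179, 185]), (93, 30, [197, 187, 194]), (99, 30, [176, 166, 172])]
side peeler p 0.69 yaw 0.015 len 0.144 origin from mid [0.5176 0.107 ]
    [(-39, 33, [72, 72, 76]), (-33, 35, [61, 61, 66]), (-27, 35, [61, 60, 65]), (-21, 35, [62, 62, 66]), (-15, 34, [59, 59, 63]), (-9, 35, [60, 60, 64]), (-3, 35, [58, 58, 62]), (3, 36, [59, 59, 63]), (9, 35, [57, 57, 61]), (15, 35, [57, 57, 61]), (21, 33, [54, 54, 58]), (27, 35, [55, 55, 59]), (33, 34, [54, 54, 58]), (39, 32, [151, 144, 149]), (45, 30, [173, 165, 171]), (51, 29, [167, 158, 164]), (93, 30, [160, 153, 159]), (99, 31, [162, 154, 160])]
```

```bash
cat > m2.py <<'E'
from h import *
O=dict(spoon=(.498,.346),fork=(.5137,.263),spreader=(.5216,.189),peeler=(.5178,.1045))
for c in("top","side"):
    d=np.median([vision.grab_frame(c)[1] for _ in range(5)],0); W=world(c,d); P=W[d>0]
    T=P[(P[:,2]>.041)&(P[:,2]<.056)&(P[:,0]>.40)&(P[:,0]<.66)&(P[:,1]>.05)&(P[:,1]<.40)]
    r=cv2.minAreaRect((T[:,:2]*1000).astype(np.float32)); print(c,"row",r)
    fl=P[(abs(P[:,0]-.6)<.1)&(abs(P[:,1]+.0)<.02)]; print("floor z",np.round(np.percentile(fl[:,2],[10,50,90]),4))
    for n,(x,y) in O.items():
        f=T[(abs(T[:,1]-y)<.025)]; a=f[f[:,0]<.47]; b=f[f[:,0]>.57]
        h=P[(abs(P[:,1]-y)<.006)&(abs(P[:,0]-x)<.033)]; k=P[(abs(P[:,1]-y)<.004)&(P[:,0]>x+.046)&(P[:,0]<x+.058)]
        print(n,"front wall x",np.round(np.percentile(a[:,0],[5,50,95]),4),"back",np.round(np.percentile(b[:,0],[5,50,95]),4),"handle z",round(np.median(h[:,2]),4),"neck z",np.round(np.percentile(k[:,2],[50,90]),4),"handle rear",round(x-.04,3))
def q(a): return [0,np.cos(a/2),np.sin(a/2),0]
for n,(x,y) in list(O.items())+[("ins",(.495,-.3)),("ins",(.495,-.078))]:
    for a in(np.pi/2,-np.pi/2):
        s=ctrl.ik([x,y,.1],q(a+.03)); print(n,round(a,1),None if s is None else np.round(s,2))
print(get_state()["time"],get_state()["width"],get_state()["contact_force"])
E
python3 m2.py
```

```text
top row ((546.1082763671875, 226.58102416992188), (190.87820434570312, 322.38421630859375), 5.191454887390137)
floor z [0.0103 0.0119 0.0134]
spoon front wall x [0.4425 0.4431 0.4452] back [0.6256 0.6277 0.6283] handle z 0.0319 neck z [0.0276 0.0294] handle rear 0.458
fork front wall x [0.4479 0.4505 0.4508] back [0.6314 0.6335 0.6342] handle z 0.0317 neck z [0.0267 0.029 ] handle rear 0.474
spreader front wall x [0.458  0.4583 0.4608] back [0.6401 0.6418 0.6439] handle z 0.0316 neck z [0.0265 0.0281] handle rear 0.482
peeler front wall x [0.4658 0.4662 0.4688] back [0.648  0.6502 0.6511] handle z 0.0315 neck z [0.0234 0.0286] handle rear 0.478
side row ((546.4197387695312, 228.0147705078125), (192.0323944091797, 322.6434631347656), 4.583709239959717)
floor z [0.0137 0.0147 0.0156]
spoon front wall x [0.4419 0.4434 0.4459] back [0.6256 0.6272 0.6299] handle z 0.0344 neck z [0.03   0.0318] handle rear 0.458
fork front wall x [0.4478 0.4494 0.4514] back [0.6312 0.6328 0.6358] handle z 0.034 neck z [0.0292 0.0303] handle rear 0.474
spreader front wall x [0.4564 0.4578 0.4603] back [0.64
[... 216 characters left out ...]
.08  0.79 -1.02  1.71  0.76  1.08 -1.32]
spoon -1.6 [-0.    0.89 -1.23  1.71  0.9   1.21  1.7 ]
fork 1.6 [ 0.05  0.73 -0.96  1.79  0.71  1.   -1.17]
fork -1.6 [ 0.15  0.86 -1.23  1.79  0.88  1.17  1.81]
spreader 1.6 [ 0.13  0.66 -0.84  1.85  0.61  0.91 -0.97]
spreader -1.6 [ 0.3   0.83 -1.23  1.85  0.87  1.13  1.92]
peeler 1.6 [ 0.22  0.59 -0.72  1.92  0.52  0.82 -0.75]
peeler -1.6 [ 0.47  0.79 -1.23  1.92  0.86  1.08  2.04]
ins 1.6 [ 0.83  0.61 -0.51  1.79  0.38  0.84  0.16]
ins -1.6 [ 0.37  0.58  0.21  1.8  -0.16  0.78 -2.45]
ins 1.6 [ 0.54  0.53 -0.65  1.99  0.46  0.76 -0.35]
ins -1.6 [-0.56  0.76  1.15  2.01 -0.87  0.98 -2.07]
1.9 0.08534007608252404 [ 0.66392672  0.08186126 -0.33169862]
```

```bash
cat >> h.py <<'E'
def q(yaw): a=np.pi/2+yaw; return [0,np.cos(a/2),np.sin(a/2),0]
def F(): return np.array(get_state()["contact_force"])
def down(x,y,z0,zmin,fz,step=.0005):
    """lower from z0 until the upward force rises by fz; returns z or None"""
    ctrl.movel([x,y,z0],max_speed=.1); ctrl.pause(.15); b=F()[2]; z=z0
    while z>zmin:
        z-=step; ctrl.movel([x,y,z],max_speed=.03)
        if F()[2]-b>fz: return z
    return None
E
cat > drag.py <<'E'
from h import *
import sys
def drag(x,y,yaw,dist):
    ctrl.movep([x,y,.13],q(yaw)); z=down(x,y,.040,.028,5)
    print("touch",z,np.round(F(),1),get_state()["tcp_pos"])
    if z is None: ctrl.movel([x,y,.13]); return
    ctrl.movel([x+dist*np.cos(yaw),y+dist*np.sin(yaw),z],max_speed=.03); print(np.round(F(),1))
    ctrl.movel([x+dist,y,.10],max_speed=.2)
ctrl.close_gripper(30)
drag(.495,.346,.02,.011)
drag(.515,.1045,.03,.014)
ctrl.movel([.515,.1045,.2],max_speed=.2)
ctrl.movep([.45,-.2,.3],q(0))
ctrl.ungrasp(); print(get_state()["time"])
E
python3 drag.py && python3 meas.py | grep -v '^ ' && python3 -c "
from h import *
im,_=vision.grab_frame('top');cv2.imwrite('pics/t1.png',cv2.resize(im[140:255,140:320],None,fx=4,fy=4,interpolation=2))"
```

```text
touch 0.031999999999999994 [-1.3 -2.3  7. ] [0.49508622 0.34608703 0.03267889]
[-2.5  0.5  6.2]
touch 0.031999999999999994 [-2.2 -1.3  9.4] [0.51509354 0.10455842 0.03262434]
[-3.5  1.   9.9]
22.1833
top insert (521.4, -187.9, 185.7, 301.2, 2.08) [0.032 0.048 0.053]
top spoon p 0.59 yaw 0.019 len 0.142 origin from mid [0.5105 0.3455]
top fork p 0.83 yaw 0.054 len 0.141 origin from mid [0.5157 0.2614]
top spreader p 0.97 yaw 0.032 len 0.146 origin from mid [0.5236 0.1873]
top peeler p 0.78 yaw 0.027 len 0.149 origin from mid [0.5309 0.103 ]
side insert (520.5, -187.3, 186.1, 309.2, 1.94) [0.031 0.044 0.054]
side spoon p 0.72 yaw -0.044 len 0.146 origin from mid [0.5105 0.3504]
side fork p 0.59 yaw 0.012 len 0.149 origin from mid [0.5152 0.2641]
side spreader p 0.9 yaw 0.001 len 0.144 origin from mid [0.521  0.1907]
side peeler p 0.78 yaw 0.005 len 0.147 origin from mid [0.5296 0.1075]
```

```bash
sleep 1; ls pics
```

```text
side0.png
t1.png
top0.png
topcrop.png
```

Both drags worked: the spoon moved about 12 mm and the peeler about 12.5 mm. Next is the fork, gripped along its length.

```bash
cat > xfer.py <<'E'
from h import *
import sys
I=np.array([.521,-.188]); IY=.037
def target(slot):
    ly=(.111,.037,-.037,-.111)[slot]; c,s=np.cos(IY),np.sin(IY); return I+np.array([[c,-s],[s,c]])@[-.0265,ly]
def pick(x,y,yaw,zg=None):
    ctrl.movep([x,y,.10],q(yaw))
    if zg is None:
        z=down(x,y,.0195,.0135,2,.001); print("neck touch",z,np.round(F(),1))
        zg=(z or .0135)+.001
    ctrl.movel([x,y,zg],max_speed=.12)
    print("F",np.round(F(),1)); ctrl.close_gripper(40); s=get_state(); print("zg",zg,"width",s["width"],"gf",s["gripper_force"],"t",s["time"])
    ctrl.movel([x,y,zg+.02],max_speed=.06); ctrl.movel([x,y,.10],max_speed=.2); print("lifted width",get_state()["width"]); return zg
def place(slot,zg):
    x,y=target(slot); ctrl.movep([x,y,.10],q(IY)); 
    z=down(x,y,zg+.004,zg-.002,1.5,.001); print("place z",z,np.round(F(),1))
    ctrl.ungrasp(); ctrl.movel([x,y,zg+.03],max_speed=.1); ctrl.movel([x,y,.11],max_speed=.2); print("t",get_state()["time"])
E
python3 - <<'E'
from xfer import *
pick(.5152,.2627,.03)
im,_=vision.grab_frame('side');cv2.imwrite('pics/s1.png',im[120:340,120:400].repeat(2,0).repeat(2,1))
E
```

```text
neck touch 0.013499999999999995 [ 1.4 -0.5  4.1]
F [0.6 0.1 1.7]
zg 0.014499999999999996 width 0.07063502849634826 gf 64.71980230591726 t 27.9333
lifted width 0.07086500130961283
```

```bash
sleep 1; ls pics
```

```text
s1.png
side0.png
t1.png
top0.png
topcrop.png
```

View pics/s1.png

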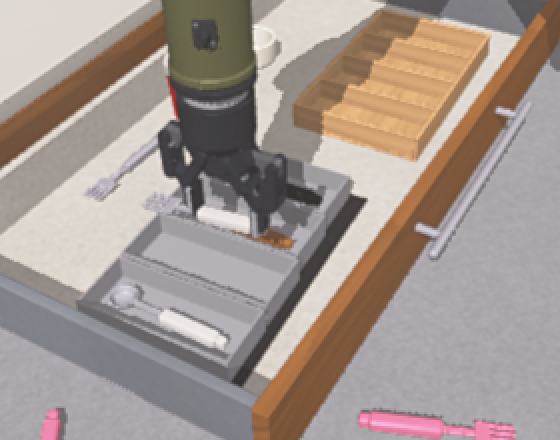

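The fork at (230,215) is held level by the ends of its handle. I'll place it in compartment 2.

```bash
sed -i 's/\[-.0265,ly\]/[-.025,ly]/' xfer.py
python3 - <<'E'
from xfer import *
place(1,.0145)
pick(.5225,.1890,.02,.0145)
E
```

```text
place z 0.0175 [-11.5  -0.3  24.7]
t 33.0333
F [-0.7 -1.3  0.5]
zg 0.0145 width 0.07144778658299486 gf 53.0230141809443 t 35.4833
lifted width 0.07038794181560798
```

Run:
```python
from h import *
im,d=vision.grab_frame('top');cv2.imwrite('pics/t2.png',cv2.resize(im[150:260,320:480],None,fx=4.5,fy=4.5,interpolation=2))
ims,ds=vision.grab_frame('side');cv2.imwrite('pics/s2.png',cv2.resize(ims[110:270,180:400],None,fx=3.2,fy=3.2,interpolation=2))
for c,d in(("top",d),("side",ds)):
    W=world(c,d)
    for r in models.masks_of(c,"fork"):
        m=r["mask"]&(d>0);P=W[m]
        if abs(np.median(P[:,1])+.15)<.05:
            s=P[:,0]; print(c,r["p"],np.percentile(s,[1,99]),[(round(x,3),round(np.median(P[abs(s-x)<.006][:,2]),4)) for x in np.arange(s.min(),s.max(),.015)])
```

```text
top 0.62 [0.45655601 0.59610029] [(np.float64(0.455), np.float64(0.6301)), (np.float64(0.47), np.float64(nan)), (np.float64(0.485), np.float64(nan)), (np.float64(0.5), np.float64(nan)), (np.float64(0.515), np.float64(nan)), (np.float64(0.53), np.float64(nan)), (np.float64(0.545), np.float64(nan)), (np.float64(0.56), np.float64(nan)), (np.float64(0.575), np.float64(0.0273)), (np.float64(0.59), np.float64(0.0249))]
side 0.58 [0.44967609 0.57016518] [(np.float64(0.448), np.float64(0.0335)), (np.float64(0.463), np.float64(0.0349)), (np.float64(0.478), np.float64(0.0349)), (np.float64(0.493), np.float64(0.0352)), (np.float64(0.508), np.float64(0.0357)), (np.float64(0.523), np.float64(0.0356)), (np.float64(0.538), np.float64(nan)), (np.float64(0.553), np.float64(0.0327)), (np.float64(0.568), np.float64(0.031))]
  return _methods._mean(a, axis=axis, dtype=dtype,
  ret = ret.dtype.type(ret / rcount)
```

```bash
sleep 1; ls pics
```

```text
s1.png
s2.png
side0.png
t1.png
t2.png
top0.png
topcrop.png
```

View pics/s2.png

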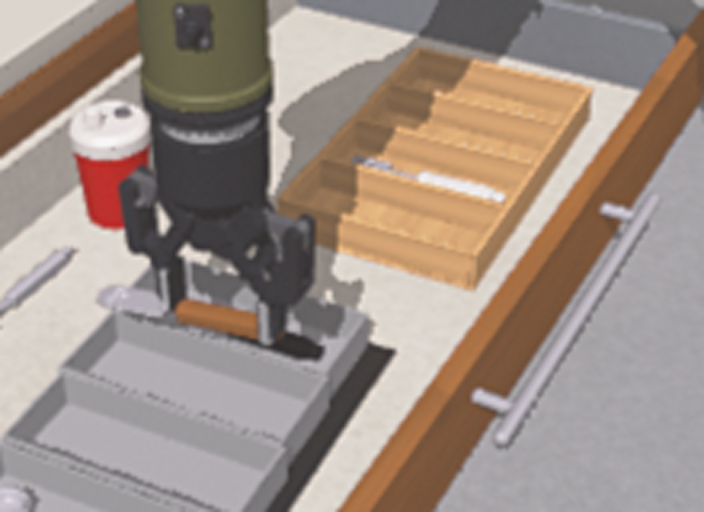

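View pics/t2.png

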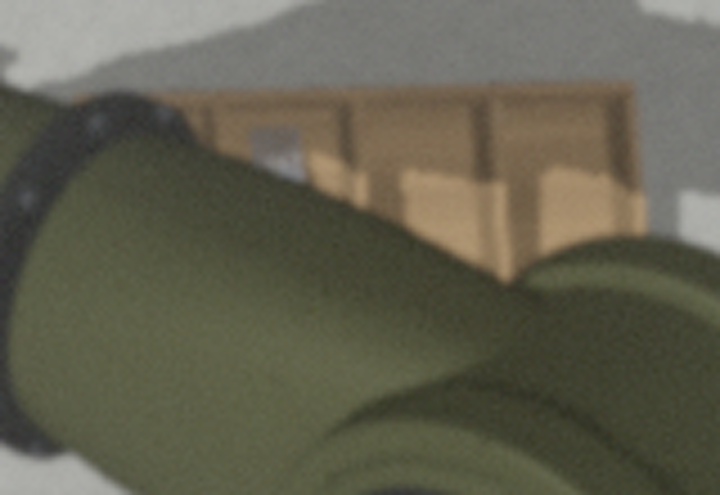

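The side view shows the fork flat in compartment 2, handle to the front, and the spreader held level. The fork touched down about 3.5 mm above the grasp height, so I'll feel for the floor earlier and in finer steps.

```bash
sed -i 's/zg+.004,zg-.002,1.5,.001/zg+.0065,zg-.002,1.5,.0005/' xfer.py
python3 - <<'E'
from xfer import *
place(2,.0145)
pick(.5303,.1053,.02,.0145)
place(3,.0145)
E
```

```text
place z 0.02 [-0.7 -1.1  2.6]
t 40.9333
F [ 0.3 -0.6  1.1]
zg 0.0145 width 0.07065621697014414 gf 52.83823639852926 t 43.3667
lifted width 0.07060254937205723
place z 0.0205 [-0.7 -1.1  1.6]
t 48.35
```

```bash
sed -i 's/zg-.002,1.5,/zg-.002,4,/' xfer.py
python3 - <<'E'
from xfer import *
pick(.5108,.3478,.0,.0145)
place(0,.0145)
ctrl.movep([.40,.25,.3],q(0)); 
im,_=vision.grab_frame('top');cv2.imwrite('pics/t3.png',cv2.resize(im[150:260,320:480],None,fx=4.5,fy=4.5,interpolation=2))
im,d=vision.grab_frame('side');cv2.imwrite('pics/s3.png',cv2.resize(im[110:230,230:400],None,fx=4,fy=4,interpolation=2))
W=world("side",d)
for n in("spoon","fork","spreader","peeler"):
    for r in models.masks_of("side",n):
        m=r["mask"]&(d>0);P=W[m]; o=np.median(P,0)
        if -.35<o[1]<-.03 and m.sum()<900: print(n,round(r["p"],2),np.round(o,3),np.round(np.percentile(P[:,0],[1,99]),3),[round(float(np.median(k)),4) for x in np.arange(P[:,0].min(),.6,.02) for k in [P[(P[:,0]>x)&(P[:,0]<x+.02),2]] if len(k)])
print(get_state()["time"])
E
```

```text
F [-5.7 -5.7 14. ]
zg 0.0145 width 0.07045376514255886 gf 67.05712558119558 t 51.8333
lifted width 0.0700020413750787
place z 0.0205 [-10.2  -1.4  18.9]
t 56.875
spoon 0.71 [ 0.519 -0.076  0.033] [0.451 0.59 ] [0.0348, 0.0348, 0.0354, 0.0343, 0.0319, 0.0321, 0.0271, 0.0303]
spreader 0.52 [ 0.48  -0.226  0.035] [0.455 0.517] [0.0352, 0.0352, 0.0355, 0.0354]
peeler 0.42 [ 0.492 -0.3    0.035] [0.451 0.542] [0.0345, 0.0354, 0.0364, 0.0349, 0.0237]
58.625
```

```bash
sleep 2; ls pics
```

```text
s1.png
s2.png
s3.png
side0.png
t1.png
t2.png
t3.png
top0.png
topcrop.png
```

View pics/t3.png

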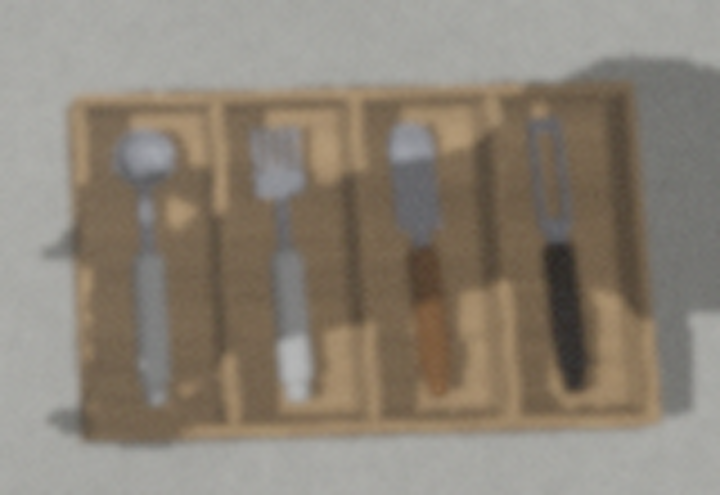

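View pics/s3.png

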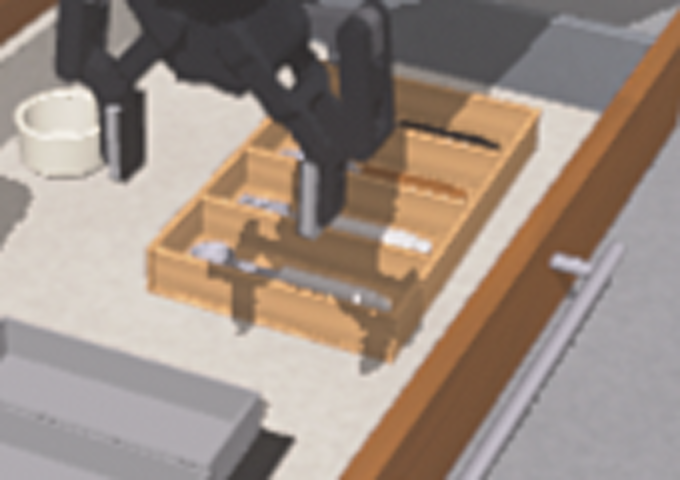

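The insert now holds, left to right, spoon (145,270), fork (290,270), spreader (420,260) and peeler (560,260) in the top crop. All handles point to the front and their tops sit about 35 mm up, so they lie flat. The gripper is touching nothing.

```bash
python3 -c "
from h import *
print(ticket.close_job())"
```

```text
the job is handed in; nothing more can be done
None
```

I moved the four utensils into the insert in their original order (spoon, fork, spreader, peeler), lying flat with handles to the front, and handed the job in at about 59 s; the final pictures confirm this, but I took no final measurement of the sippy cup, ramekin and spare fork, which the arm never worked near.

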